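Turn the letter tray round and slide it into its dock

ROBOT

A 6-joint arm with a two-finger parallel gripper is mounted at the origin on a cart in front of the work surface, level with it; the furniture and walls round the work are solid. World frame = base frame: x ahead of the robot, y to its left, z up, the work surface at z = 0. Lengths are in m, angles in rad, forces in N, time in s.
With the tool pointing down it reaches from about 0.35 to 0.8 m from the base axis. Payload 7.3 kg.
Tool frame: the origin (TCP) lies at the very end of the fingers, on their centre line; the grasp point (between the pads) lies 19 mm behind it; z points along the fingers, y is the direction in which the jaws open and shut (so a half turn about z gives the same grasp; the last joint's range is limited). The gripper opens to 85 mm and grips with 20 to 120 N. Pads are 22 mm wide; open, the fingers measure 114 mm over their backs; the gripper's body (76 mm by 85 mm) begins 54 mm behind the grasp point. The pads swing forward as they close: fully open they stand 13 mm farther back than shut.
Start: joints at [0.989, 0.342, 1.524, -0, 1.275, -0.146], TCP at [0.222, 0.476, 0.231] pointing down, gripper open.
Joint ranges: [-2.53, 2.53], [-0.77, 2.02], [0.04, 2.7], [-1, 4.14], [0.28, 2.66], [-3.11, 3.11]. Speed limits (rad/s): [2.57, 2.57, 3.14, 3.14, 3.14, 3.14].

INTERFACE

Orientations are given as a unit quaternion [w, x, y, z].
In Python, from station import telemetry, read_camera, arm gives the robot as it stands.
- The arm moves only by the tool servo_tool, never from a script. Its argument "moves" is a list of rows, each a list of 5 numbers: the closure, from 0 (fully open) to 1 (shut), then the shift along the tool's x, y, z in m, then the turn about the tool's z in rad. A call has exactly 10 rows; each row is the pose to reach, as a shift and turn from the pose commanded when the call began, along the tool's axes at that moment; what a row does not reach only later rows make up. A row lasts 1/12 s, in which the tool goes at most 41.7 mm and 7.16 degrees, less where a joint would pass 70% of its speed; a pose out of reach is approached as far as the arm can. A call with a gripper value outside its range is refused whole. The fingers move at their own pace and stop on an object; "grip_force" is the grip in N (left out, the last holds). Time passes only in rows, so rows that repeat a pose let the fingers close, or fill a call up. It gives the time, the measured TCP pose, the force and the opening at its end, in the units of the state.
- telemetry.get_state(): the state, without advancing time (a new reading comes with each control period).
- read_camera(name): name is "scene" or "top" or "wrist"; returns a dict with "color" (420x560x3 uint8, red, green, blue), "mtx" (3x3 intrinsics, pixels), "rvec" (rotation vector, rad) and "tvec" (3), from world to camera coordinates, as OpenCV has them. Camera axes: x right, y down, z forward; pixel columns grow to the right and rows downward; lengths in m; the calibration is good to about 2 mm. A picture is of the moment at which its call begins. There is no depth.
- arm.job_done(): hands the job in, once; it reports no verdict.
The state is a dict: "time_s": time; "joints": joint angles; "dq": joint speeds; "tau": joint torques, N m; "tcp_pos": TCP position; "eef_rot": TCP orientation; "force": force on the tool from outside, world axes, zero at the start; "wrist_torque": the same for the moment, N m; "gripper_width": opening from 0.0 (shut) to 1.0 (fully open).
Only numpy, scipy, OpenCV 4.12 (cv2) and the standard library are available. Lean on these libraries where they do the work, as an engineer would, in place of code of your own. Each camera call takes 0.05 s, during which the arm holds its last target. There are 200 camera calls.

TASK

The letter tray lies on the bench the wrong way round for its dock. Turn it end for end and slide it along the bench, plain rounded end first, under the lips of the dock's two guide rails until it is fully home, with its wide end panel up against the ends of the rails. Leave it lying flat there and let go.

Things in the scene. Friction and masses are not known exactly. Their poses are not given: they have to be found in the camera images.
- tray: Aluminium tray, 0.25-0.5 kg, two letters in it. Base plate 110x90x6 mm; bin on it 103x60, walls to 27 mm high. Square post 24x24 mm, sides parallel to the tray's, rises mid-tray to 72 mm: grip it across opposite sides, above the walls; it balances there. Origin: underside, on the post's axis; z up; +x to the plain leading end, -x to the end panel. At the start +x points roughly against the dock's.
- tray_front (a point): Middle of the tray's plain leading end, at the underside, 55 mm along the tray's +x from its origin; the base plate's two corners here are rounded, radius 25 mm. At the opposite end a plywood end panel, 124 mm wide and 34 mm high, stands across the tray from x = -55 to -61 mm; it is too wide to go between the rails.
- dock: Fixed to the bench: two parallel dark steel rails with aluminium lips, joined by a back stop; no floor, the tray slides on the bench. Channel 100 mm wide (y -50 to +50 mm); the lips overhang it 13 mm each side, 18 to 22 mm above the bench, so the base plate runs under them. z up, +x = direction of sliding in. Origin: bench height, where the tray's origin lies when fully home, frames parallel.
- dock_mouth (a point): Middle of the dock's open mouth at bench height, 55 mm from the dock's origin along its -x: here the rails end (rounded, outer width 120 mm, 22 mm high) and the end panel comes to rest against them. The back stop is 115 mm farther in, 5 mm beyond the tray's front end when home. The tray cannot be put in from above.

How it is judged:
By the outcome, as a careful person would: the job done as asked, in the order asked, and still so for the second after the job is handed in, with the robot touching nothing.
It also fails if it takes over 42 s, if anything falls off the work surface, if the arm or the gripper's body presses on something with over 40 N, if the wrist force passes 120 N, or if a joint passes its speed limit or range.

## Working session

There is one attempt and no reset: what is moved stays moved. The work goes in short steps, Python scripts to look and compute and a tool call to move; the robot and the scene stay as the last step left them, time stands still between calls to the robot, and variables do not carry over. Pictures are saved under pics/ and viewed, about 8 in all and at most 12, crops included, and the job is handed in when it is done.

Besides the shell and the picture viewer there is one more tool, called as name(argument=value, ...) on one line, values as JSON. servo_tool: Moves the arm, as the interface text tells. Its arguments: {"type":"object","properties":{"moves":{"type":"array","items":{"type":"array","items":{"type":"number"}}},"grip_force":{"type":"number"}},"required":["moves"]}

```bash
mkdir -p pics; cat > h.py <<'E'
import numpy as np, cv2
from station import telemetry, read_camera, arm
def ray(c,u,v,z):
    R,_=cv2.Rodrigues(np.array(c["rvec"],float)); t=np.array(c["tvec"],float).ravel()
    d=R.T@np.linalg.inv(np.array(c["mtx"]))@np.array([u,v,1.]); o=-R.T@t
    return o+d*(z-o[2])/d[2]
def proj(c,p):
    return cv2.projectPoints(np.array(p,float).reshape(-1,3),np.array(c["rvec"],float),np.array(c["tvec"],float),np.array(c["mtx"]),None)[0][:,0]
def save(c,n): cv2.imwrite(f"pics/{n}.png",c["color"][:,:,::-1])
E
python3 - <<'E'
from h import *
import pickle
cs={n:read_camera(n) for n in("scene","top")}
pickle.dump(cs,open("c0.pkl","wb"))
a=np.hstack([cs["top"]["color"]]);
for n in cs: save(cs[n],n+"0"); R,_=cv2.Rodrigues(np.array(cs[n]["rvec"],float)); print(n,-R.T@np.array(cs[n]["tvec"]).ravel(),np.round(R,2).tolist())
print(telemetry.get_state())
E
```

```text
scene [ 0.11133271 -0.4954125   0.70170651] [[0.77, -0.63, 0.01], [-0.47, -0.58, -0.67], [0.43, 0.51, -0.75]]
top [ 0.34668813 -0.04798287  1.03076015] [[0.01, -1.0, 0.01], [-0.99, -0.02, -0.15], [0.15, -0.0, -0.99]]
{'time_s': 0.1, 'joints': array([ 9.88991029e-01,  3.42668850e-01,  1.52492905e+00,  3.34473094e-05,
        1.27538562e+00, -1.46048822e-01]), 'dq': array([ 0.00147032, -0.00202131, -0.00314657,  0.00149109, -0.00122086,
        0.00074329]), 'tau': array([ 2.17482862e-03, -4.34448838e+01, -2.46491182e+01, -8.56300358e-05,
        4.73716354e-03,  3.15122904e-06]), 'tcp_pos': array([0.22139744, 0.47564264, 0.23068461]), 'eef_rot': array([-2.62485539e-04,  2.16163224e-01,  9.76356992e-01, -6.44193194e-04]), 'force': array([ 0.70538545, -0.02161164, -0.20836772]), 'wrist_torque': array([ 0.02775224,  0.04667736, -0.01758549]), 'gripper_width': 1.0024925299604484}
```

View pics/top0.png

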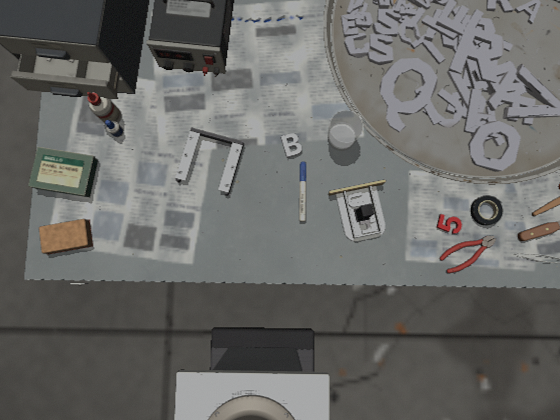

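View pics/scene0.png

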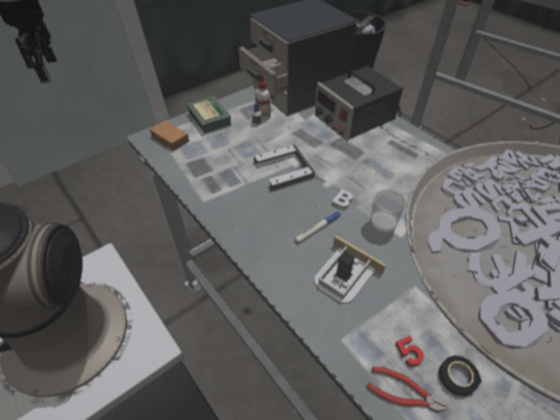

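The top view shows the dock around (210,160) with its mouth facing down, towards the robot. The tray is at (362,210) with its panel at the far edge (357,187). The pen (303,192), the B (291,145) and the glass (343,135) lie nearby. I'll enlarge this area to measure it.

```bash
python3 - <<'E'
import pickle,cv2
c=pickle.load(open("c0.pkl","rb"))["top"]["color"][:,:,::-1]
a=cv2.resize(c[120:200,165:260],None,fx=5,fy=5,interpolation=cv2.INTER_CUBIC)[:, :]
b=cv2.resize(c[170:250,325:390],None,fx=5,fy=5,interpolation=cv2.INTER_CUBIC)
cv2.imwrite("pics/crop1.png",cv2.hconcat([a,b]))
E
```

```text
(no output)
```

View pics/crop1.png

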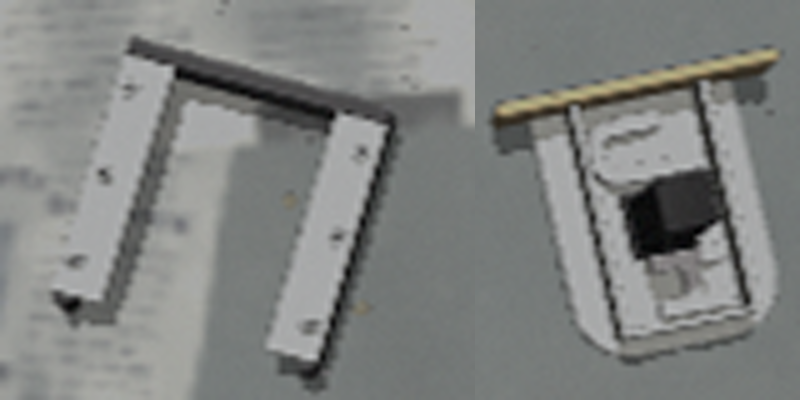

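The crop shows the dock lips clearly as bright quads: left (52,290)-(176,68), right (268,350)-(388,125). It also shows the tray, with its panel top from (497,108) to (778,55) and the post top near (692,205).

```bash
python3 - <<'E'
from h import *
import pickle
c=pickle.load(open("c0.pkl","rb"))["top"]
def P(U,V,z,o):return ray(c,(U+.5)/5-.5+o[0],(V+.5)/5-.5+o[1],z)[:2]
o=(165,120)
L=[P(*q,.022,o) for q in((52,290),(102,302),(125,55),(176,68))]
R=[P(*q,.022,o) for q in((268,350),(320,363),(338,112),(388,125))]
for n,x in zip(("Lmo","Lmi","Lbo","Lbi"),L):print(n,x.round(4))
for n,x in zip(("Rmi","Rmo","Rbi","Rbo"),R):print(n,x.round(4))
d=[L[2]-L[0],L[3]-L[1],R[2]-R[0],R[3]-R[1]]
print("yaw",[np.degrees(np.arctan2(q[1],q[0])).round(1) for q in d],[np.linalg.norm(q).round(4) for q in d])
w=R[1]-L[0];print("width",np.linalg.norm(w),"yaw by mouth",np.degrees(np.arctan2(w[1],w[0]))+90)
print("mouth",(R[1]+L[0])/2,(R[0]+L[1])/2)
o=(325-95,170)
a,b=P(497,108,.034,o),P(778,55,.034,o)
w=b-a;print("panel",a,b,np.linalg.norm(w),"yaw -x dir",np.degrees(np.arctan2(w[1],w[0]))+90)
print("post top",P(692,205,.072,o))
f=P(685,345,.006,o);print("front mid",f)
E
```

```text
Lmo [0.5575 0.1755]
Lmi [0.5525 0.1537]
Lbo [0.6632 0.1484]
Lbi [0.6577 0.1258]
Rmi [0.5326 0.0813]
Rmo [0.5273 0.0587]
Rbi [0.639  0.0542]
Rbo [0.6334 0.0322]
yaw [np.float64(-14.4), np.float64(-14.8), np.float64(-14.3), np.float64(-14.0)] [np.float64(0.1092), np.float64(0.1088), np.float64(0.1098), np.float64(0.1095)]
width 0.12066189220990081 yaw by mouth -14.509763515294964
mouth [0.54236824 0.11710986] [0.542565   0.11748462]
panel [ 0.53065282 -0.15646556] [ 0.55562615 -0.27691144] 0.12300762664667532 yaw -x dir 11.713769186557414
post top [ 0.48467849 -0.23193543]
front mid [ 0.43297717 -0.24080943]
```

The sizes agree: dock outer width 120.7 mm (120), panel 123 mm (124). The dock yaw is −14.4° with its mouth at (0.542, 0.117). The tray's +x yaw is 191.7° with its origin at about (0.4855, −0.230). I'll approach with the jaws along the tray's y (jaw yaw −78.3°), which keeps J6 in range through the +154° turn.

servo_tool(moves=[[0, -0.02, -0.02, 0, 0.12], [0, -0.047, -0.046, 0, 0.24], [0, -0.075, -0.073, 0, 0.36], [0, -0.103, -0.1, 0, 0.48], [0, -0.131, -0.128, 0, 0.6], [0, -0.159, -0.156, 0, 0.72], [0, -0.187, -0.184, 0, 0.84], [0, -0.215, -0.212, 0, 0.96], [0, -0.243, -0.24, 0, 1.08], [0, -0.27, -0.266, 0, 1.2]])

```text
time_s: 0.93
tcp_pos: [0.354, 0.1189, 0.2313]
eef_rot: [-0.0, 0.732, 0.682, 0.0]
force: [1.4, -0.1, 0.2]
gripper_width: 0.997
```

```bash
cat >> h.py <<'E'
from scipy.spatial.transform import Rotation as Ro
def state():
    s=telemetry.get_state(); R=Ro.from_quat(s["eef_rot"],scalar_first=True).as_matrix()
    return s,R,np.degrees(np.arctan2(R[1,1],R[0,1]))
def go(x,y,z,yaw):
    s,R,a=state(); d=R.T@(np.array([x,y,z])-s["tcp_pos"])
    t=-np.radians((yaw-a+180)%360-180)
    print("t",round(s["time_s"],2),"tcp",s["tcp_pos"].round(4),"jawyaw",a.round(2),"tilt",R[:,2].round(4),"F",s["force"].round(1),"w",round(s["gripper_width"],3),"q",s["joints"].round(2))
    print("shift",d.round(4),"turn",t.round(4))
E
python3 -c "
from h import *
go(.4855,-.23,.16,-78.3)"
```

```text
t 0.93 tcp [0.354  0.1189 0.2313] jawyaw -4.06 tilt [ 0.  0. -1.] F [ 1.4 -0.1  0.2] w 0.997 q [0.12 0.06 1.89 0.   1.19 0.19]
shift [-0.3387  0.1559  0.0713] turn 1.2957
```

servo_tool(moves=[[0, -0.034, 0.016, 0, 0.12], [0, -0.068, 0.032, 0, 0.24], [0, -0.104, 0.048, 0, 0.36], [0, -0.14, 0.064, 0, 0.48], [0, -0.176, 0.081, 0.005, 0.6], [0, -0.212, 0.098, 0.015, 0.72], [0, -0.248, 0.114, 0.03, 0.84], [0, -0.282, 0.13, 0.045, 0.96], [0, -0.314, 0.145, 0.06, 1.08], [0, -0.339, 0.156, 0.07, 1.2]])

```text
time_s: 1.77
tcp_pos: [0.4877, -0.23, 0.1593]
eef_rot: [-0.001, 0.989, 0.149, -0.001]
force: [0.4, 0.1, 0.6]
gripper_width: 1.001
```

```bash
python3 -c "
from h import *
go(.4855,-.23,.16,-78.3)
c=read_camera('wrist');save(c,'w1')
d=dict(c);import pickle;pickle.dump(c,open('w1.pkl','wb'))"
```

```text
t 1.77 tcp [ 0.4877 -0.23    0.1593] jawyaw -72.9 tilt [-1.6e-03  9.0e-04 -1.0e+00] F [0.4 0.1 0.6] w 1.001 q [-0.58  0.44  1.59 -0.    1.12  0.69]
shift [-0.0021 -0.0007 -0.0007] turn 0.0942
```

View pics/w1.png

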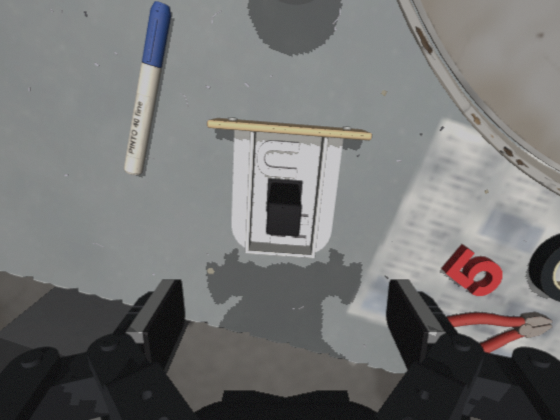

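The wrist view shows the tray with the panel top edge from about (208,121) to (371,135), and the dark post from (267,180) to (303,237). I'll refine the tray pose from this.

```bash
python3 - <<'E'
from h import *
import pickle
c=pickle.load(open('w1.pkl','rb'))
a,b=[ray(c,*q,.034)[:2] for q in((208,121),(371,133))]
w=b-a;print("panel",a,b,np.linalg.norm(w),"yaw",np.degrees(np.arctan2(w[1],w[0]))+90+180)
print("pred post base/top",proj(c,[[.4855,-.23,.006],[.4855,-.23,.072]]))
g=c["color"][150:260,240:330].astype(int)
m=((g.max(2)<75)).astype(np.uint8)
n,l,s,ce=cv2.connectedComponentsWithStats(m);i=1+s[1:,4].argmax();print(s[i]+[240,150,0,0,0],ce[i]+[240,150])
for v in (200,215,225,232): print(v,[int(x) for x in c["color"][v,260:310:3].mean(1)])
print([int(x) for x in c["color"][172:245:3,285].mean(1)])
for q in((267,205),(302,205),(268,237),(300,237)):print(q,ray(c,*q,.072)[:2])
E
```

```text
panel [ 0.53231852 -0.1570725 ] [ 0.55944684 -0.27518005] 0.12118307912656762 yaw 192.9359847577348
pred post base/top [[284.13993239 197.463008  ]
 [283.82499156 222.74684701]]
[ 266  179   36   58 1848] [283.54545455 207.03246753]
200 [199, 198, 156, 19, 18, 20, 20, 16, 20, 19, 16, 20, 20, 30, 193, 196, 198]
215 [198, 198, 160, 39, 40, 41, 40, 39, 42, 40, 39, 40, 41, 37, 104, 102, 166]
225 [198, 198, 98, 39, 41, 39, 35, 37, 38, 38, 38, 37, 38, 61, 190, 195, 192]
232 [198, 198, 95, 36, 35, 35, 38, 39, 36, 35, 37, 36, 35, 111, 197, 198, 198]
[196, 198, 139, 44, 18, 21, 19, 17, 21, 18, 20, 34, 41, 42, 40, 40, 39, 38, 40, 39, 38, 69, 197, 198, 130]
(267, 205) [ 0.49440874 -0.21529138]
(302, 205) [ 0.50140091 -0.23810061]
(268, 237) [ 0.47208876 -0.222472  ]
(300, 237) [ 0.47867682 -0.24395753]
```

The post top centre is at (0.4866, −0.2300), which agrees with the first estimate. The tray yaw comes out between 191.7° and 192.9°. I'll descend and grip.

servo_tool(moves=[[0, -0.001, 0, 0.02, 0.04], [0, -0.001, 0, 0.05, 0.085], [0, -0.001, 0, 0.08, 0.085], [0, -0.001, 0, 0.1, 0.085], [0, -0.001, 0, 0.112, 0.085], [0, -0.001, 0, 0.119, 0.085], [0, -0.001, 0, 0.119, 0.085], [0.4, -0.001, 0, 0.119, 0.085], [0.7, -0.001, 0, 0.119, 0.085], [1, -0.001, 0, 0.119, 0.085]], grip_force=60)

```text
time_s: 2.65
tcp_pos: [0.4874, -0.2282, 0.0434]
eef_rot: [0.001, 0.994, 0.11, 0.001]
force: [-0.6, 0.6, -0.1]
gripper_width: 0.604
```

servo_tool(moves=[[1, 0, 0, 0, 0], [1, 0, 0, 0, 0], [1, 0, 0, 0, 0], [1, 0, 0, 0, 0], [1, 0, 0, 0, 0], [1, 0, 0, 0, 0], [1, 0, 0, -0.004, 0], [1, 0, 0, -0.01, 0], [1, 0, 0, -0.02, 0], [1, 0, 0, -0.03, 0]])

```text
time_s: 3.48
tcp_pos: [0.4864, -0.2277, 0.0727]
eef_rot: [-0.0, 0.994, 0.11, -0.0]
force: [-0.4, -0.4, -3.6]
gripper_width: 0.271
```

```bash
python3 -c "
from h import *
go(.455,.14,.12,75.6)"
```

```text
t 3.48 tcp [ 0.4864 -0.2277  0.0727] jawyaw -77.35 tilt [-1.e-03  7.e-04 -1.e+00] F [-0.4 -0.4 -3.6] w 0.271 q [-0.58  0.54  1.69  0.    0.91  0.77]
shift [ 0.0498 -0.3657 -0.0469] turn -2.6695
```

Gripped, with an opening of 23 mm and 0.37 kg lifted. Next is the carry with the turn at height.

servo_tool(moves=[[1, 0, 0, -0.01, -0.03], [1, 0, -0.005, -0.022, -0.09], [1, 0.002, -0.015, -0.034, -0.18], [1, 0.004, -0.03, -0.042, -0.29], [1, 0.006, -0.047, -0.047, -0.4], [1, 0.009, -0.065, -0.047, -0.51], [1, 0.012, -0.083, -0.047, -0.62], [1, 0.014, -0.102, -0.047, -0.73], [1, 0.017, -0.122, -0.047, -0.84], [1, 0.02, -0.142, -0.047, -0.95]])

```text
time_s: 4.32
tcp_pos: [0.4751, -0.0841, 0.1202]
eef_rot: [0.0, 0.832, 0.555, 0.0]
force: [1.1, 0.1, -4.0]
gripper_width: 0.271
```

```bash
python3 -c "
from h import *
go(.465,.137,.12,75.6)"
```

```text
t 4.32 tcp [ 0.4751 -0.0841  0.1202] jawyaw -22.62 tilt [ 9.e-04 -2.e-04 -1.e+00] F [ 1.1  0.1 -4. ] w 0.271 q [-0.33  0.39  1.8   0.    0.95  0.06]
shift [ 2.002e-01 -9.440e-02  2.000e-04] turn -1.7143
```

servo_tool(moves=[[1, 0.018, -0.0085, 0, -0.1], [1, 0.036, -0.017, 0, -0.21], [1, 0.054, -0.0255, 0, -0.32], [1, 0.072, -0.034, 0, -0.43], [1, 0.09, -0.0425, 0, -0.54], [1, 0.108, -0.051, 0, -0.65], [1, 0.126, -0.06, 0, -0.76], [1, 0.144, -0.068, 0, -0.87], [1, 0.16, -0.0755, 0, -0.98], [1, 0.172, -0.081, 0, -1.09]])

```text
time_s: 5.15
tcp_pos: [0.4675, 0.1065, 0.1202]
eef_rot: [0.0, 0.423, 0.906, 0.0]
force: [0.1, 0.1, -3.2]
gripper_width: 0.269
```

```bash
python3 -c "
from h import *
go(.465,.137,.06,75.6)"
```

```text
t 5.15 tcp [0.4675 0.1065 0.1202] jawyaw 39.89 tilt [ 9.e-04  4.e-04 -1.e+00] F [ 0.1  0.1 -3.2] w 0.269 q [ 0.06  0.39  1.8   0.    0.95 -0.63]
shift [0.025  0.0176 0.0602] turn -0.6232
```

servo_tool(moves=[[1, 0.006, 0.004, 0, -0.09], [1, 0.012, 0.008, 0, -0.19], [1, 0.018, 0.012, 0.005, -0.3], [1, 0.023, 0.016, 0.015, -0.41], [1, 0.025, 0.018, 0.028, -0.52], [1, 0.025, 0.018, 0.042, -0.59], [1, 0.025, 0.018, 0.054, -0.623], [1, 0.025, 0.018, 0.063, -0.623], [1, 0.025, 0.018, 0.069, -0.623], [1, 0.025, 0.018, 0.07, -0.623]])

```text
time_s: 5.98
tcp_pos: [0.4652, 0.1357, 0.0488]
eef_rot: [-0.001, 0.129, 0.992, -0.0]
force: [-1.2, -0.1, -3.9]
gripper_width: 0.27
```

```bash
python3 - <<'E'
from h import *
import pickle
go(.465,.137,.0425,75.6)
cs={n:read_camera(n) for n in("wrist","top")};pickle.dump(cs,open('c2.pkl','wb'))
save(cs["wrist"],"w2")
a=cv2.resize(cs["top"]["color"][120:240,165:275],None,fx=5,fy=5,interpolation=cv2.INTER_CUBIC)[:,:,::-1]
cv2.imwrite("pics/crop2.png",a)
E
```

```text
t 5.98 tcp [0.4652 0.1357 0.0488] jawyaw 75.16 tilt [-1.1e-03 -1.0e-04 -1.0e+00] F [-1.2 -0.1 -3.9] w 0.27 q [ 0.13  0.51  1.86  0.    0.78 -1.19]
shift [0.0005 0.0012 0.0063] turn -0.0077
```

View pics/w2.png

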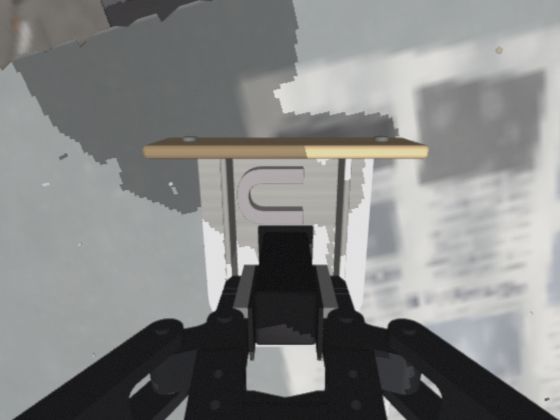

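View pics/crop2.png

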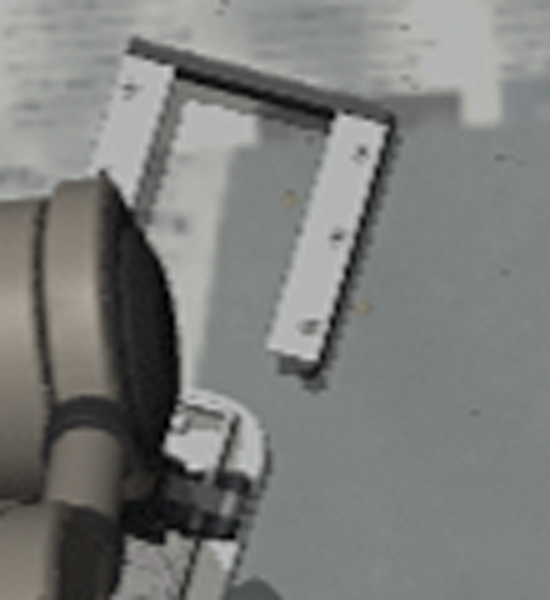

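The wrist view shows the tray held square: the panel is level from (144,152) to (428,152) and the post centred at 286. The top view shows the rounded front at (225,395) in the crop, in front of the channel. I'll check the tray axis against the dock axis.

```bash
python3 - <<'E'
from h import *
import pickle
c=pickle.load(open('c2.pkl','rb'));w=c["wrist"];t=c["top"]
g=w["color"].astype(int)
m=((g[:,:,0]-g[:,:,2]>35)&(g[:,:,0]>90))[120:180]
ys,xs=np.nonzero(m);ys=ys+120
k=[(x,ys[xs==x].max()) for x in range(160,420,5) if (xs==x).any()]
k=np.array(k);s,b=np.polyfit(k[:,0],k[:,1],1);print("x range",xs.min(),xs.max(),"bottom edge slope",s,b)
a,b2=[ray(w,x,s*x+b,.04)[:2] for x in(xs.min(),xs.max())]
d=a-b2;print(a,b2,np.linalg.norm(d),"tray yaw",np.degrees(np.arctan2(d[1],d[0]))%180-90,"mid",(a+b2)/2)
dx=np.array([np.cos(np.radians(-14.4)),np.sin(np.radians(-14.4))]);n=np.array([-dx[1],dx[0]]);mo=np.array([.5424,.1173])
for nm,p in(("panel",(a+b2)/2),("tcp",telemetry.get_state()["tcp_pos"][:2])):print(nm,"along",(p-mo)@dx,"lat",(p-mo)@n)
# top view: right edge of base plate (crop px)
for q in((268,440),(236,580)):
  p=ray(t,(q[0]+.5)/5-.5+165,(q[1]+.5)/5-.5+120,.012)[:2];print("edge lat",(p-mo)@n,"along",(p-mo)@dx)
E
```

```text
x range 143 428 bottom edge slope 0.00017928797063092812 156.96768547767442
[0.39573287 0.09047699] [0.42727854 0.20891056] 0.12256279368543735 tray yaw -14.914878242452232 mid [0.4115057  0.14969378]
panel along -0.13483801775316342 lat -0.0011760211784963212
tcp along -0.07882285113976137 lat -0.0011882142411292866
edge lat -0.04676246656870642 along -0.03710794396725588
edge lat -0.05059833842480664 along -0.09904566113421337
```

```bash
python3 - <<'E'
from h import *
import pickle
c=pickle.load(open('c2.pkl','rb'))["top"]
im=c["color"];g=im.mean(2)
dx=np.array([np.cos(np.radians(-14.4)),np.sin(np.radians(-14.4))]);n=np.array([-dx[1],dx[0]]);mo=np.array([.5424,.1173])
# brightness along lateral scan at plate-top height, tray edge expected at -.045
for al in(-.06,-.065,-.09,-.1,-.105):
  L=np.arange(-.056,-.026,.002);P=[np.r_[mo+al*dx+l*n,.012] for l in L]
  uv=proj(c,P).astype(np.float32)
  v=cv2.remap(g.astype(np.float32),uv[:,:1],uv[:,1:],cv2.INTER_LINEAR).ravel()
  print(al,v.astype(int))
print((np.arange(-.056,-.026,.002)*1000).astype(int))
E
```

```text
-0.06 [128 129 119 100  88  75  34  38  54  57  48  37  31  45  88]
-0.065 [128 128 126 105  93  81  66  75 104 122 104  74  78  78  79]
-0.09 [128 130 123 100  94 153 183 183 169 150 143 133 101  68 113]
-0.1 [ 82  98 119 114 100 118 138 138 138 137 137 132 103  79  96]
-0.105 [ 82  81  80  79  86 119 139 139 139 138 139 131  96  63 104]
[-56 -54 -52 -49 -47 -45 -43 -41 -39 -37 -35 -33 -31 -29 -27]
```

All measures put the tray about 1.3 mm to the −y side and 0.5° off, so I'll correct that and lower it onto the bench.

servo_tool(moves=[[1, 0, 0.0006, 0, -0.004], [1, 0, 0.0013, 0.001, -0.008], [1, 0, 0.0013, 0.002, -0.008], [1, 0, 0.0013, 0.003, -0.008], [1, 0, 0.0013, 0.004, -0.008], [1, 0, 0.0013, 0.005, -0.008], [1, 0, 0.0013, 0.0055, -0.008], [1, 0, 0.0013, 0.006, -0.008], [1, 0, 0.0013, 0.0065, -0.008], [1, 0, 0.0013, 0.0065, -0.008]])

```text
time_s: 6.92
tcp_pos: [0.4659, 0.1371, 0.0431]
eef_rot: [0.0, 0.125, 0.992, 0.0]
force: [-0.9, 0.5, -0.1]
gripper_width: 0.273
```

```bash
python3 -c "
from h import *
go(.5957,.1036,.0425,75.6)"
```

```text
t 6.92 tcp [0.4659 0.1371 0.0431] jawyaw 75.69 tilt [ 2.e-04  1.e-04 -1.e+00] F [-0.9  0.5 -0.1] w 0.273 q [ 0.13  0.52  1.86  0.    0.76 -1.19]
shift [-0.1341 -0.0003  0.0006] turn 0.0016
```

The tray rests on the bench and its weight is off the wrist. Sliding in now.

servo_tool(moves=[[1, -0.005, 0, 0, 0], [1, -0.012, 0, 0, 0], [1, -0.019, 0, 0, 0], [1, -0.026, 0, 0, 0], [1, -0.033, 0, 0, 0], [1, -0.04, 0, 0, 0], [1, -0.047, 0, 0, 0], [1, -0.053, 0, 0, 0], [1, -0.058, 0, 0, 0], [1, -0.06, 0, 0, 0]])

```text
time_s: 7.75
tcp_pos: [0.5249, 0.1219, 0.0431]
eef_rot: [0.0, 0.125, 0.992, 0.0]
force: [-5.9, 0.9, 7.5]
gripper_width: 0.269
```

```bash
python3 -c "
from h import *
go(.5957,.1036,.0425,75.6)
print(state()[0]['wrist_torque'])"
```

```text
t 7.75 tcp [0.5249 0.1219 0.0431] jawyaw 75.66 tilt [ 3.e-04  2.e-04 -1.e+00] F [-5.9  0.9  7.5] w 0.269 q [ 0.09  0.59  1.71  0.    0.84 -1.23]
shift [-0.0731 -0.0002  0.0006] turn 0.0011
[ 0.1571954   0.99230401 -0.03837185]
```

servo_tool(moves=[[1, -0.006, 0, -0.0003, 0], [1, -0.014, 0, -0.0003, 0], [1, -0.022, 0, -0.0003, 0], [1, -0.03, 0, -0.0003, 0], [1, -0.038, 0, -0.0003, 0], [1, -0.046, 0, -0.0003, 0], [1, -0.053, 0, -0.0003, 0], [1, -0.059, 0, -0.0003, 0], [1, -0.063, 0, -0.0003, 0], [1, -0.065, 0, -0.0003, 0]])

```text
time_s: 8.58
tcp_pos: [0.5875, 0.1059, 0.043]
eef_rot: [0.0, 0.125, 0.992, 0.0]
force: [-4.1, 0.9, 3.0]
gripper_width: 0.271
```

```bash
python3 -c "
from h import *
go(.5957,.1036,.0425,75.6)
print(state()[0]['wrist_torque'])"
```

```text
t 8.58 tcp [0.5875 0.1059 0.043 ] jawyaw 75.68 tilt [ 1.e-04  0.e+00 -1.e+00] F [-4.1  0.9  3. ] w 0.271 q [ 0.05  0.67  1.54  0.    0.93 -1.27]
shift [-0.0085 -0.0002  0.0005] turn 0.0013
[ 0.0167578   0.67814928 -0.00356396]
```

Smooth so far, with 8.5 mm to go. I'll press on gently until it makes contact.

servo_tool(moves=[[1, -0.001, 0, 0, 0], [1, -0.002, 0, 0, 0], [1, -0.003, 0, 0, 0], [1, -0.004, 0, 0, 0], [1, -0.005, 0, 0, 0], [1, -0.006, 0, 0, 0], [1, -0.007, 0, 0, 0], [1, -0.0075, 0, 0, 0], [1, -0.008, 0, 0, 0], [1, -0.0085, 0, 0, 0]])

```text
time_s: 9.42
tcp_pos: [0.5904, 0.1053, 0.0433]
eef_rot: [-0.005, 0.125, 0.992, 0.0]
force: [-21.1, 4.7, 16.7]
gripper_width: 0.268
```

```bash
python3 -c "
from h import *
go(.5957,.1036,.0425,75.6)
print(state()[0]['wrist_torque'])"
```

```text
t 9.42 tcp [0.5904 0.1053 0.0433] jawyaw 75.68 tilt [-0.0102  0.0014 -0.9999] F [-21.1   4.7  16.7] w 0.268 q [ 0.05  0.68  1.52  0.    0.95 -1.27]
shift [-0.0056 -0.0004  0.0007] turn 0.0015
[ 0.78122865  3.09885352 -0.24810054]
```

Contact at 21 N, 5.5 mm before my estimate. I had taken the lip ends as the mouth, and the lips measure 109.5 mm against 115 mm from mouth to stop, so the rails would end about 5.5 mm farther out. I'll verify that by eye.

```bash
python3 - <<'E'
from h import *
cs={n:read_camera(n) for n in("wrist","scene")}
save(cs["wrist"],"w3")
uv=proj(cs["scene"],[[.59,.105,.02]])[0].astype(int);print(uv)
a=cs["wrist"]["color"][80:300,90:490]
x,y=uv;s=cs["scene"]["color"][max(0,y-50):y+50,x-50:x+50]
A=cv2.resize(s,(400,400),interpolation=cv2.INTER_CUBIC);B=cv2.resize(a,(400,220))
B=cv2.copyMakeBorder(B,0,180,0,0,cv2.BORDER_CONSTANT)
cv2.imwrite("pics/c3.png",cv2.hconcat([A,B])[:,:,::-1])
E
```

```text
[280 165]
```

View pics/c3.png

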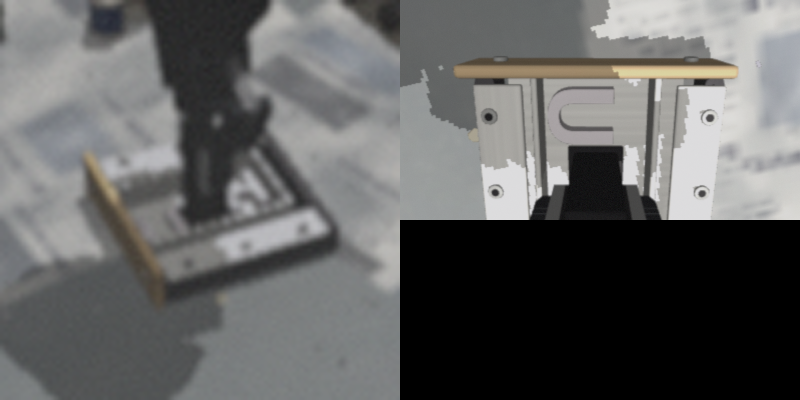

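The panel sits against both rail ends: in the wrist view the dark rail ends meet it on each side, and the plate is under the lips. I'll ease the push while keeping a slight preload, then open.

servo_tool(moves=[[1, 0.001, 0, 0, 0], [1, 0.002, 0, 0, 0], [1, 0.003, 0, 0, 0], [1, 0.0035, 0, 0, 0], [1, 0.004, 0, 0, 0], [1, 0.004, 0, 0, 0], [1, 0.004, 0, 0, 0], [1, 0.004, 0, 0, 0], [1, 0.004, 0, 0, 0], [1, 0.004, 0, 0, 0]])

```text
time_s: 10.35
tcp_pos: [0.5903, 0.1054, 0.0433]
eef_rot: [-0.001, 0.125, 0.992, 0.0]
force: [-6.3, 1.0, 5.8]
gripper_width: 0.27
```

```bash
python3 -c "
from h import *
go(.5957,.1036,.0425,75.6)"
```

```text
t 10.35 tcp [0.5903 0.1054 0.0433] jawyaw 75.68 tilt [-2.e-03  5.e-04 -1.e+00] F [-6.3  1.   5.8] w 0.27 q [ 0.05  0.67  1.53  0.    0.94 -1.27]
shift [-0.0056 -0.0004  0.0007] turn 0.0013
```

servo_tool(moves=[[0.6, 0, 0, 0, 0], [0.4, 0, 0, 0, 0], [0.2, 0, 0, 0, 0], [0, 0, 0, 0, 0], [0, 0, 0, 0, 0], [0, 0, 0, 0, 0], [0, 0, 0, 0, 0], [0, 0, 0, 0, 0], [0, 0, 0, 0, 0], [0, 0, 0, 0, 0]])

```text
time_s: 11.18
tcp_pos: [0.5914, 0.105, 0.0431]
eef_rot: [0.0, 0.125, 0.992, 0.0]
force: [0.6, 0.3, 0.2]
gripper_width: 1.0
```

servo_tool(moves=[[0, 0, 0, -0.008, 0], [0, 0, 0, -0.02, 0], [0, 0, 0, -0.035, 0], [0, 0, 0, -0.05, 0], [0, 0, 0, -0.065, 0], [0, 0, 0, -0.08, 0], [0, 0, 0, -0.095, 0], [0, 0, 0, -0.105, 0], [0, 0, 0, -0.11, 0], [0, 0, 0, -0.11, 0]])

```text
time_s: 12.02
tcp_pos: [0.592, 0.1051, 0.1549]
eef_rot: [0.001, 0.125, 0.992, 0.0]
force: [-0.2, 0.2, -0.3]
gripper_width: 1.002
```

```bash
python3 -c "
from h import *
go(.5957,.1036,.0425,75.6)
c=read_camera('wrist');save(c,'w4')"
```

```text
t 12.02 tcp [0.592  0.1051 0.1549] jawyaw 75.69 tilt [ 3.e-03  2.e-04 -1.e+00] F [-0.2  0.2 -0.3] w 1.002 q [ 0.05  0.54  1.42  0.    1.18 -1.27]
shift [-0.0036 -0.0006  0.1124] turn 0.0016
```

View pics/w4.png

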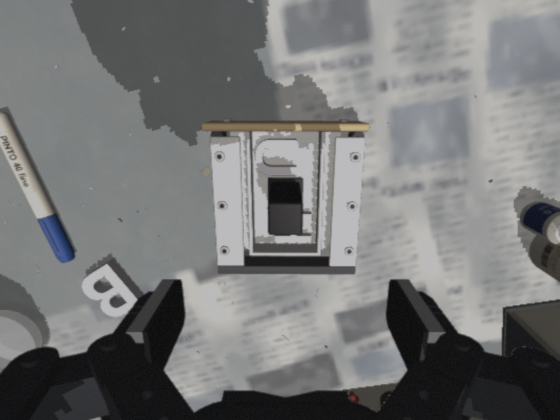

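The tray is in the dock with its panel across the rail ends (204–368, row ~127), the letters still inside, and nothing disturbed. One numeric check of the seating remains.

```bash
python3 - <<'E'
from h import *
import cv2
c=read_camera("wrist");im=c["color"]
s=cv2.resize(im[110:285,190:380],None,fx=4,fy=4,interpolation=cv2.INTER_CUBIC)[:600]
for x in (228,285,300,348): print(x,"rows118-142",[int(i) for i in im[118:143,x].mean(1)],"rows240-276",[int(i) for i in im[240:277,x].mean(1)])
dx=np.array([np.cos(np.radians(-14.4)),np.sin(np.radians(-14.4))]);mo=np.array([.5424,.1173])
A=lambda u,v,z:round(float((ray(c,u,v,z)[:2]-mo)@dx)*1000,1)
print("panel inner edge L,R",A(215,131.5,.034),A(357,131.5,.034),"lip ends",A(228,136.5,.022),A(348,136.5,.022))
print("stop inner",A(285,266,.022),"plate front top",A(285,256.5,.006))
cv2.imwrite("pics/c4.png",cv2.resize(im[112:150,195:375],None,fx=4.4,fy=4.4,interpolation=cv2.INTER_CUBIC)[:,:,::-1])
E
```

```text
228 rows118-142 [84, 78, 83, 93, 84, 68, 81, 99, 109, 111, 110, 110, 103, 95, 80, 84, 84, 86, 83, 83, 120, 138, 139, 139, 140] rows240-276 [188, 187, 187, 188, 188, 188, 188, 187, 181, 158, 147, 162, 167, 165, 163, 165, 181, 187, 187, 188, 189, 188, 187, 188, 188, 187, 180, 113, 77, 78, 80, 77, 76, 74, 81, 108, 138]
285 rows118-142 [114, 114, 112, 101, 73, 62, 76, 97, 107, 111, 111, 109, 104, 98, 112, 158, 182, 188, 184, 156, 142, 123, 100, 167, 187] rows240-276 [187, 187, 187, 182, 148, 96, 73, 70, 71, 71, 71, 71, 72, 84, 154, 182, 180, 112, 49, 28, 28, 27, 27, 32, 28, 29, 29, 39, 66, 77, 80, 79, 77, 77, 81, 111, 149]
300 rows118-142 [113, 115, 113, 102, 73, 63, 84, 116, 137, 157, 162, 163, 161, 150, 119, 133, 141, 143, 141, 142, 141, 139, 140, 142, 141] rows240-276 [188, 188, 188, 188, 182, 119, 78, 71, 71, 72, 71, 70, 71, 83, 154, 183, 180, 119, 56, 30, 28, 30, 29, 28, 28, 31, 27, 39, 63, 78, 80, 80, 79, 79, 78, 95, 147]
348 rows118-142 [103, 104, 94, 82, 75, 66, 78, 127, 152, 161, 164, 165, 160, 143, 109, 100, 93, 89, 87, 81, 111, 171, 185, 187, 187] rows240-276 [188, 189, 187, 188, 189, 188, 187, 183, 140, 159, 175, 131, 89, 84, 110, 155, 173, 184, 187, 186, 187, 186, 188, 186, 186, 187, 182, 132, 82, 78, 80, 81, 81, 78, 81, 104, 162]
panel inner edge L,R -6.2 -6.2 lip ends -1.4 -1.5
stop inner 108.1 plate front top 106.6
```

View pics/c4.png

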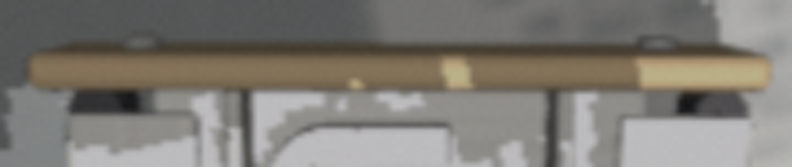

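```bash
python3 - <<'E'
from h import *
c=read_camera("wrist")
dx=np.array([np.cos(np.radians(-14.4)),np.sin(np.radians(-14.4))]);mo=np.array([.5424,.1173])
R,_=cv2.Rodrigues(np.array(c["rvec"],float));o=-R.T@np.array(c["tvec"]).ravel()
print("cam along",(o[:2]-mo)@dx,o[2])
A=lambda u,v,z:round(float((ray(c,u,v,z)[:2]-mo)@dx)*1000,1)
for v in(122.5,124.5,131.5): print(v,[A(285,v,z) for z in(.006,.022,.034)])
print("lip end",A(228,137.5,.022),"plate front",A(285,257,.006),"stop outer",A(285,275.5,.022),A(285,275.5,.0),"stop in",A(285,267.5,.022))
print("lip far",A(228,266.5,.022))
E
```

```text
cam along -0.028643840926680524 0.2951991080997287
122.5 [-11.5, -12.5, -13.2]
124.5 [-10.0, -11.0, -11.8]
131.5 [-4.5, -5.8, -6.8]
lip end -1.3 plate front 106.0 stop outer 116.2 127.8 stop in 108.5
lip far 107.6
```

The numbers fit. The panel's inner face is at −6.8 mm and the stop's inner edge at 108.5 mm, which is 115.3 mm against the nominal 115. The lip ends lie 5.5 mm inside the rail ends. The tray is fully home, so I'm handing in.

```bash
python3 -c "
from h import *
print(arm.job_done())"
```

```text
the job is handed in; nothing more can be done
None
```

The tray is in the dock, fully home and lying flat, and the gripper is open and clear above it. I gripped the post, lifted the tray over the pen, turned it by about 153° and set it down on the bench in front of the mouth. Then I slid it in plain end first until the panel stopped against the rail ends with about 21 N. I eased the push to 6 N, let go and raised the arm; robot time was about 12 s of the 42 s.

**Last checks:**
- **Panel:** the wrist view shows it meeting both rail ends evenly.
- **Depth:** panel to back stop measures 115.3 mm (115 nominal).
- **Release:** the force was near zero after letting go, and both letters are still in the tray.

**Disagreements:**
- **Early contact:** contact came 5.5 mm before my first estimate, because I had taken the lip ends for the mouth. The rails stick out 5.5 mm beyond the lips.
- **Plate front:** it measured 112.8 mm from the panel instead of 110 mm, which I put down to camera calibration error.

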